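# Transfer the joiner's tool row to the saw's rack

### The job

Move the row of four hand tools from the full rack to the empty one: press the glue brush fully down into the spring clip, and lay the chisel, awl and marking gauge in the three notched rests, one in each, in the same left-to-right order as they have now among themselves. Lay them along the rests with the handle in both notches.

Things in the scene. Friction and masses are not known exactly. Their poses are not given: they have to be found in the camera images.
- chisel: Wood chisel. Wooden bar handle with rounded edges, 140 long (x -82 to +58), 26 wide (y), 24 high (z), all mm. Origin at mid width and height, near the balance point: grip there. x along the tool to its working end, z up. Brass ferrule, flat steel blade 32 mm wide, 4 thick, tip at x +142. 90 to 185 g.
- awl: Scratch awl. Wooden bar handle with rounded edges, 140 long (x -82 to +58), 26 wide (y), 24 high (z), all mm. Origin at mid width and height, near the balance point: grip there. x along the tool to its working end, z up. Round 36 mm pommel at the back (x -83 to -71), thin steel spike, 7 mm diameter, tip at x +132. 55 to 115 g.
- gauge: Marking gauge. Wooden bar handle with rounded edges, 140 long (x -82 to +58), 26 wide (y), 24 high (z), all mm. Origin at mid width and height, near the balance point: grip there. x along the tool to its working end, z up. The bar is its stem; a square wooden block 56 wide, 54 high is on its front end (x +58 to +82). 80 to 170 g.
- brush: Glue brush. Wooden bar handle with rounded edges, 140 long (x -82 to +58), 26 wide (y), 24 high (z), all mm. Origin at mid width and height, near the balance point: grip there. x along the tool to its working end, z up. Flat steel ferrule and black bristles, 46 mm wide, 16 thick, end at x +140. 45 to 100 g. Starts in the old row too.
- rack: New rack, left or right of the old row: fixed board, 150 x 340 x 10 mm; origin under its centre on the table, x as the tools, y left. Places at y 120, 40, -40, -120: the clip at any one, else rests: two 14 mm cross bars at x -38, +38 (fingers go between; plate there 16 above table), notches 42 wide, 14 deep, floor 36 above table. Origin of a tool laid there, as in the old row: 48 above table.
- clip: Spring clip in one place of the rack, axes the same; origin 10 mm above the table. Steel jaws left and right, prongs 12 mm wide at x -38, +38 (fingers go between): a funnel 40 mm wide at its top (z 80), throat 19 mm (z 54). Push the level handle straight down at the origin with 5 to 15 N: jaws part, then snap over it as it lands on the bottom rests (z 26), the brush's origin at z 38.
- cradle_chisel: Fixed plywood rest where the chisel lies at the start, one of four in the old row, 80 mm apart in any order; only of use for telling the old order. Built as the new rack's rests. Origin: centre of its underside, 10 mm above the table; x the way the tools point, y to the left along the row.
- cradle_awl: Fixed plywood rest where the awl lies at the start, one of four in the old row, 80 mm apart in any order; only of use for telling the old order. Built as the new rack's rests. Origin: centre of its underside, 10 mm above the table; x the way the tools point, y to the left along the row.
- cradle_gauge: Fixed plywood rest where the gauge lies at the start, one of four in the old row, 80 mm apart in any order; only of use for telling the old order. Built as the new rack's rests. Origin: centre of its underside, 10 mm above the table; x the way the tools point, y to the left along the row.
Not all that is in view belongs to the job. What is shaped like the chisel but purple is not meant.

How it is judged:
At the end, for the whole second after the job is handed in: Chisel, awl, gauge each in a rest of the new rack (12 mm across, 22 mm along, 6 mm in height, 0.25 rad either way round), one in each, in the old left-to-right order; brush down in the clip (4 mm above seat, 6 mm across, 22 mm along, 0.15 rad); all at rest ((y of chisel in the frame of rack between 0.108 and 0.132 m or y of chisel in the frame of rack between 0.028 and 0.052 m or y of chisel in the frame of rack between -0.052 and -0.028 m or y of chisel in the frame of rack between -0.132 and -0.108 m) and x of chisel in the frame of rack between -0.022 and 0.022 m and z of chisel in the frame of rack between 0.042 and 0.054 m and angle between the x axis of each of chisel, awl, gauge and the x axis of rack, either way round below 0.25 rad and horizontal distance between each of chisel, awl, gauge and clip above 0.05 m and (y of awl in the frame of rack between 0.108 and 0.132 m or y of awl in the frame of rack between 0.028 and 0.052 m or y of awl in the frame of rack between -0.052 and -0.028 m or y of awl in the frame of rack between -0.132 and -0.108 m) and x of awl in the frame of rack between -0.022 and 0.022 m and z of awl in the frame of rack between 0.042 and 0.054 m and (y of gauge in the frame of rack between 0.108 and 0.132 m or y of gauge in the frame of rack between 0.028 and 0.052 m or y of gauge in the frame of rack between -0.052 and -0.028 m or y of gauge in the frame of rack between -0.132 and -0.108 m) and x of gauge in the frame of rack between -0.022 and 0.022 m and z of gauge in the frame of rack between 0.042 and 0.054 m and ((y of cradle_awl in the frame of cradle_chisel above 0.04 m and y of awl in the frame of rack above -0.08 m and y of chisel in the frame of rack below -0.08 m) or (y of cradle_awl in the frame of cradle_chisel above 0.04 m and y of awl in the frame of rack above 0 m and y of chisel in the frame of rack below 0 m) or (y of cradle_awl in the frame of cradle_chisel above 0.04 m and y of awl in the frame of rack above 0.08 m and y of chisel in the frame of rack below 0.08 m) or (y of cradle_chisel in the frame of cradle_awl above 0.04 m and y of chisel in the frame of rack above -0.08 m and y of awl in the frame of rack below -0.08 m) or (y of cradle_chisel in the frame of cradle_awl above 0.04 m and y of chisel in the frame of rack above 0 m and y of awl in the frame of rack below 0 m) or (y of cradle_chisel in the frame of cradle_awl above 0.04 m and y of chisel in the frame of rack above 0.08 m and y of awl in the frame of rack below 0.08 m)) and ((y of cradle_gauge in the frame of cradle_chisel above 0.04 m and y of gauge in the frame of rack above -0.08 m and y of chisel in the frame of rack below -0.08 m) or (y of cradle_gauge in the frame of cradle_chisel above 0.04 m and y of gauge in the frame of rack above 0 m and y of chisel in the frame of rack below 0 m) or (y of cradle_gauge in the frame of cradle_chisel above 0.04 m and y of gauge in the frame of rack above 0.08 m and y of chisel in the frame of rack below 0.08 m) or (y of cradle_chisel in the frame of cradle_gauge above 0.04 m and y of chisel in the frame of rack above -0.08 m and y of gauge in the frame of rack below -0.08 m) or (y of cradle_chisel in the frame of cradle_gauge above 0.04 m and y of chisel in the frame of rack above 0 m and y of gauge in the frame of rack below 0 m) or (y of cradle_chisel in the frame of cradle_gauge above 0.04 m and y of chisel in the frame of rack above 0.08 m and y of gauge in the frame of rack below 0.08 m)) and ((y of cradle_gauge in the frame of cradle_awl above 0.04 m and y of gauge in the frame of rack above -0.08 m and y of awl in the frame of rack below -0.08 m) or (y of cradle_gauge in the frame of cradle_awl above 0.04 m and y of gauge in the frame of rack above 0 m and y of awl in the frame of rack below 0 m) or (y of cradle_gauge in the frame of cradle_awl above 0.04 m and y of gauge in the frame of rack above 0.08 m and y of awl in the frame of rack below 0.08 m) or (y of cradle_awl in the frame of cradle_gauge above 0.04 m and y of awl in the frame of rack above -0.08 m and y of gauge in the frame of rack below -0.08 m) or (y of cradle_awl in the frame of cradle_gauge above 0.04 m and y of awl in the frame of rack above 0 m and y of gauge in the frame of rack below 0 m) or (y of cradle_awl in the frame of cradle_gauge above 0.04 m and y of awl in the frame of rack above 0.08 m and y of gauge in the frame of rack below 0.08 m)) and x of brush in the frame of clip between -0.022 and 0.022 m and y of brush in the frame of clip between -0.006 and 0.006 m and z of brush in the frame of clip between 0.033 and 0.042 m and angle between the x axis of brush and the x axis of clip, either way round below 0.15 rad and linear speed of each of chisel, awl, gauge, brush below 0.02 m/s); the robot touches nothing.
It also fails if it takes over 112 s, if anything falls off the work surface, if the arm or the gripper's body presses on something with over 40 N, if the wrist force passes 120 N, or if a joint passes its speed limit or range.

### The arm

A 6-joint arm with a two-finger parallel gripper is mounted at the origin on the work surface. World frame = base frame: x ahead of the robot, y to its left, z up, the work surface at z = 0. Lengths are in m, angles in rad, forces in N, time in s.
With the tool pointing down it reaches from about 0.275 to 0.85 m from the base axis. Payload 5.2 kg.
Tool frame: the origin (TCP) lies midway between the tips of the shut fingers; the grasp point (between the pads) lies 19 mm behind it (robot.hold_point_z is the distance from the TCP to the grasp point, in m); z points along the fingers, y is the line along which they close (so a half turn about z gives the same grasp; the last joint's range is limited). The gripper opens to 85 mm and grips with 20 to 120 N. Pads are 22 mm wide; open, the fingers measure 114 mm over their backs; the gripper's body (76 mm by 85 mm) begins 54 mm behind the grasp point. The pads swing forward as they close: fully open they stand 13 mm farther back than shut.
Start: joints at [-1.524, 0.259, 1.535, -0, 1.348, -0.203], TCP at [0.136, -0.533, 0.231] pointing down, gripper open.
Joint ranges: [-3.14, 3.14], [-0.91, 2.08], [0.19, 2.58], [-1.22, 4.36], [0.22, 2.71], [-3.12, 3.12]. Speed limits (rad/s): [2.57, 2.57, 3.14, 3.14, 3.14, 3.14].

### API

Orientations are given as a rotation vector (axis times angle).
In Python, from station import robot gives the robot as it stands.
- The arm moves only by the shell command python3 -m jog 'ROWS' [FORCE]. ROWS is JSON, one flat list of numbers, 7 for each row, row after row: the shift along the tool's x, y, z in m, then the turn, a rotation vector about the tool's x, y, z in degrees, then the finger opening in m, from 0 to 0.0854. A call has 1 to 12 rows; each row is the pose to reach, as a shift and turn from the pose commanded when the call began, along the tool's axes at that moment; what a row does not reach only later rows make up. A row lasts 1/8 s, in which the tool goes at most 62.5 mm and 10.7 degrees, less where a joint would pass 70% of its speed; a pose out of reach is approached as far as the arm can. A call with a gripper value outside its range is refused whole. The fingers move at their own pace and stop on an object; FORCE is the grip in N (left out, the last holds). Time passes only in rows, so rows that repeat a pose let the fingers close. It gives the time, the measured TCP pose, the force, the opening and the grip force at its end, in the units of the state.
- robot.get_obs(): the state, without advancing time (a new reading comes with each control period).
- robot.read_camera(name): name is "scene" or "top" or "wrist"; returns (picture, depth): 400x640x3 uint8, red, green, blue; 400x640 float32, m along the optical axis (not along the pixel's ray), 0 where there is no reading.
- robot.camera_info(name): a dict with "fovy" (degrees; the focal length in pixels is half the picture's height over the tangent of half this angle, whatever the lens; pixels are square), "cx", "cy" (the principal point, pixels), "distortion" ([k1, k2, p1, p2, k3] as OpenCV has them; the pictures are not rectified), "extrinsics" (4x4, takes a point from world to camera coordinates). Camera axes: x right, y up, looking along -z (the intrinsics and any distortion apply to the point x, -y, -z); pixel columns grow to the right and rows downward; lengths in m; the calibration is good to about 2 mm. A picture is of the moment at which its call begins: read the wrist's pose just before it. camera_info takes no time and is no camera call; for the wrist camera it gives the pose at the moment of the call.
- robot.close_job(): hands the job in; it is judged then, once.
The state is a dict: "t": time; "joint_positions": joint angles; "qd": joint speeds; "tau": joint torques, N m; "position": TCP position; "orientation": TCP orientation; "wrist_force": force on the tool from outside, world axes, zero at the start; "moment": the same for the moment, N m; "grip_width": finger opening in m; "gripper_force": force on a finger pad.
Only numpy, scipy, OpenCV 4.12 (cv2) and the standard library are available. Lean on these libraries where they do the work, as an engineer would, in place of code of your own. Each camera call takes 0.05 s, during which the arm holds its last target. There are 200 camera calls.

## Working session

There is one attempt and no reset: what is moved stays moved. The work goes in short steps, Python scripts to look and compute and a shell command to move; the robot and the scene stay as the last step left them, time stands still between calls to the robot, and variables do not carry over. Pictures are saved under pics/ and viewed, at most 14 in all, crops included, and the job is handed in when it is done.

```bash
mkdir -p pics; ls; cat > h.py <<'E'
import numpy as np, cv2
from station import robot
from scipy.spatial.transform import Rotation as R
def cam(n):
    ci=robot.camera_info(n); p,d=robot.read_camera(n); return p,d,ci
def cloud(d,ci):
    h,w=d.shape; f=h/2/np.tan(np.radians(ci["fovy"])/2)
    K=np.array([[f,0,ci["cx"]],[0,f,ci["cy"]],[0,0,1]])
    v,u=np.mgrid[:h,:w]; uv=np.stack([u,v],-1).reshape(-1,1,2).astype(np.float64)
    n=cv2.undistortPoints(uv,K,np.array(ci["distortion"],float)).reshape(h,w,2)
    P=np.stack([n[...,0]*d,-n[...,1]*d,-d],-1)
    E=np.array(ci["extrinsics"]); W=(P-E[:3,3])@E[:3,:3]
    W[d==0]=np.nan; return W
def save(p,n): cv2.imwrite(f"pics/{n}.png",cv2.cvtColor(p,cv2.COLOR_RGB2BGR))
E
python3 - <<'E'
from h import *
o=robot.get_obs(); print(o["t"],o["position"],o["orientation"],robot.hold_point_z)
for n in ("top","scene"):
    p,d,ci=cam(n); save(p,n+"0"); np.savez(n+"0",p=p,W=cloud(d,ci)); print(n,ci["fovy"],ci["distortion"])
E
```

```text
pics
0.0 [ 0.13595774 -0.5323811   0.23048134] [-3.11530364e+00 -3.91125362e-01 -2.09215998e-04] 0.0187
top 50.30265517619368 [0.0345677 0.        0.        0.        0.       ]
scene 50.11861941869128 [-0.04119166  0.          0.          0.          0.        ]
```

View pics/top0.png

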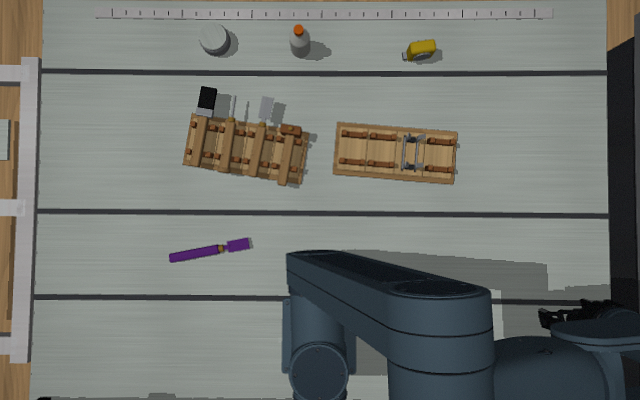

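View pics/scene0.png

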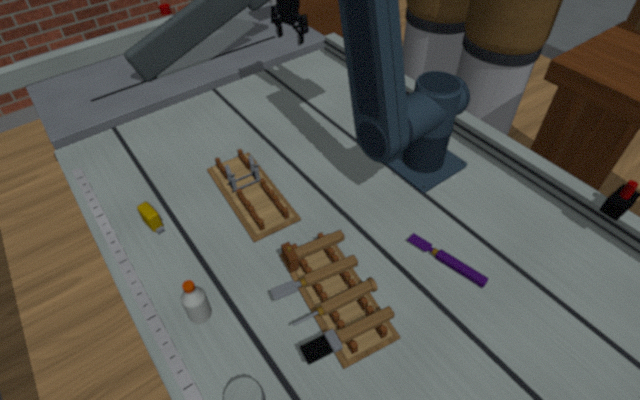

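Top view: +x is up and +y is left. The old row runs, left to right, brush (207,98), awl (240,105), chisel (265,108), gauge (290,130). The new rack is at (395,153), with its clip at (411,152), the third place from the left. The only thing that could be mistaken for the chisel is the purple decoy at (210,250). I'll check the choice in a crop and measure.

```bash
python3 - <<'E'
from h import *
z=np.load("top0.npz"); p,W=z["p"],z["W"]
save(cv2.resize(p[75:200,175:470],None,fx=2.7,fy=2.7,interpolation=cv2.INTER_CUBIC),"crop1")
for (u,v) in [(200,140),(230,145),(257,150),(287,170),(395,153),(411,152),(340,150),(450,160),(320,210),(265,105)]: print(u,v,W[v,u].round(4))
def fit(m,name):
    m=m.astype(np.uint8); n,l,s,c=cv2.connectedComponentsWithStats(m)
    for i in range(1,n):
        if s[i,4]<60: continue
        P=W[l==i]; r=cv2.minAreaRect((P[:,:2]*1000).astype(np.float32))
        print(name,s[i,4],c[i].round(),np.median(P,0).round(4),"rect mm",np.round(r[0],1),np.round(r[1],1),round(r[2],1))
v,u=np.mgrid[:400,:640]
box=(v>75)&(v<200)
fit(box&(W[...,2]>.054)&(W[...,2]<.09)&(u>175)&(u<320),"handles")
fit(box&(W[...,2]>.006)&(W[...,2]<.09)&(u>325)&(u<470),"rack")
fit(box&(W[...,2]>.006)&(u>175)&(u<320),"old")
fit(box&(W[...,2]>.06)&(u>325)&(u<470),"clip")
E
```

```text
200 140 [0.5372 0.3275 0.0548]
230 145 [0.5235 0.2446 0.059 ]
257 150 [0.5108 0.1715 0.0562]
287 170 [0.4566 0.089  0.0582]
395 153 [ 0.5115 -0.2107  0.0127]
411 152 [ 0.5135 -0.254   0.0193]
340 150 [ 0.5186 -0.0562  0.0156]
450 160 [ 0.4922 -0.3629  0.0154]
320 210 [ 0.3496 -0.0013  0.0035]
265 105 [0.6355 0.1518 0.0518]
handles 557 [199. 136.] [0.548  0.33   0.0583] rect mm [554.8 332.9] [ 44.9 176.4] 76.7
handles 502 [226. 146.] [0.5206 0.2545 0.0591] rect mm [525.8 252.4] [ 32.  151.6] 81.1
handles 496 [256. 149.] [0.513  0.1737 0.059 ] rect mm [516.8 173.1] [ 26.4 154.7] 79.1
handles 705 [286. 151.] [0.5117 0.0923 0.0601] rect mm [496.6  93.8] [ 55.8 166. ] 80.4
rack 6246 [395. 152.] [ 0.5135 -0.2097  0.0153] rect mm [ 513.5 -210.7] [339.7 152.6] 85.5
old 7228 [245. 143.] [0.53   0.2111 0.0445] rect mm [553.8 203. ] [348.  231.8] 77.7
```

View pics/crop1.png

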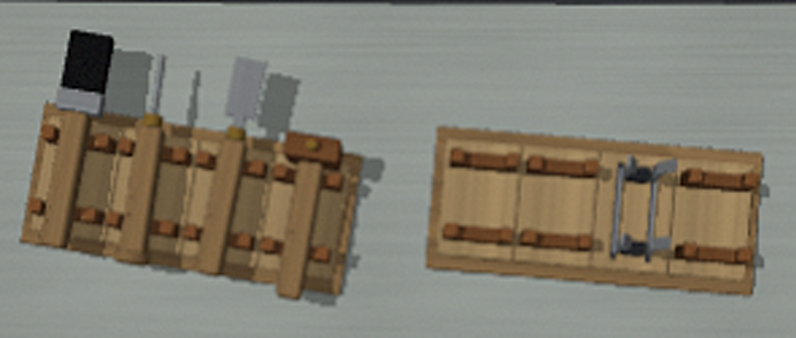

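The crop confirms the order brush, awl, chisel, gauge, and the clip in the third place (y -40). So awl goes to +120, chisel to +40, brush to the clip at -40 and gauge to -120. Next I'll fly over the new rack and take a closer wrist view.

```bash
cat >> h.py <<'E'
def go(x,y,z,yaw):
    """print shift (tool axes) and turn to get TCP to x,y,z, tool x at yaw deg, pointing down"""
    o=robot.get_obs(); T=R.from_rotvec(o["orientation"])
    s=T.inv().apply(np.array([x,y,z])-o["position"])
    G=R.from_euler("z",yaw,degrees=True)*R.from_euler("x",180,degrees=True)
    t=(T.inv()*G).as_rotvec(degrees=True)
    print("shift",s.round(4),"turn",t.round(2),"t",round(o["t"],2))
E
python3 - <<'E'
from h import *
go(.47,-.21,.33,-4.5)
o=robot.get_obs();E=np.array(robot.camera_info("wrist")["extrinsics"]);c=-E[:3,:3].T@E[:3,3]
T=R.from_rotvec(o["orientation"]); print("cam in tool",T.inv().apply(c-o["position"]).round(3),"look",T.inv().apply(-E[2,:3]).round(3),robot.camera_info("wrist")["fovy"],"up",T.inv().apply(E[1,:3]).round(2))
E
```

```text
shift [ 0.4034 -0.23   -0.0989] turn [-0.1  -0.   18.81] t 0.1
cam in tool [ 0.08  -0.002 -0.144] look [-0.308  0.001  0.951] 61.81953419230431 up [ 0.95 -0.    0.31]
```

```bash
python3 -m jog '[0.491,-0.208,-0.019,0,0,18.8,0.06, 0.491,-0.208,-0.019,0,0,18.8,0.06, 0.491,-0.208,-0.019,0,0,18.8,0.06, 0.491,-0.208,-0.019,0,0,18.8,0.06, 0.491,-0.208,-0.019,0,0,18.8,0.06, 0.491,-0.208,-0.019,0,0,18.8,0.06, 0.491,-0.208,-0.019,0,0,18.8,0.06, 0.491,-0.208,-0.019,0,0,18.8,0.06, 0.491,-0.208,-0.019,0,0,18.8,0.06, 0.491,-0.208,-0.019,0,0,18.8,0.06, 0.491,-0.208,-0.019,0,0,18.8,0.06, 0.491,-0.208,-0.019,0,0,18.8,0.06]'
python3 - <<'E'
from h import *
robot.read_camera("wrist")
p,d,ci=cam("wrist"); W=cloud(d,ci); save(p,"w1"); np.savez("w1",p=p,W=W)
v,u=np.mgrid[:400,:640]
m=((W[...,2]>.006)&(W[...,2]<.13)&(abs(W[...,0]-.513)<.13)&(abs(W[...,1]+.21)<.22)).astype(np.uint8)
n,l,s,c=cv2.connectedComponentsWithStats(m); i=1+s[1:,4].argmax(); P=W[l==i]
print(s[i],cv2.minAreaRect((P[:,:2]*1000).astype(np.float32)))
print("table z",np.nanmedian(W[...,2][abs(W[...,2])<.008]))
a=np.radians(-4.5); X=np.array([np.cos(a),np.sin(a)]);Y=np.array([-X[1],X[0]])
L=np.c_[(P[:,:2]-[.5135,-.2107])@X,(P[:,:2]-[.5135,-.2107])@Y]
q=P[:,2]>.062; print("clip",q.sum(),np.percentile(L[q],[2,50,98],axis=0).round(4).tolist(),P[q,2].max())
q=(P[:,2]>.044)&(P[:,2]<.054)&(abs(L[:,1])<.165); 
H=np.histogram(L[q,1],np.arange(-.17,.171,.01))[0]; print(H)
H=np.histogram(L[q,0],np.arange(-.08,.081,.005))[0]; print(H)
go(.58,.21,.25,-11)
E
```

```text
t: 1.6
position: [0.5594, -0.2109, 0.2502]
orientation: [-3.139, 0.125, 0.001]
wrist_force: [-0.2, -0.1, -0.7]
grip_width: 0.0602
gripper_force: 0.0
[  178   145   293   128 32632] ((512.690673828125, -207.82044982910156), (340.54205322265625, 150.2324676513672), 85.50231170654297)
table z 0.0009702814791662215
clip 850 [[-0.0445, -0.0603], [0.0318, -0.0485], [0.0432, -0.0134]] 0.09237039061142024
[  0  32 241 103   0   0   0 127 212   0   0  30   1   0  31   0   0  26
 252  47   0   0   0 177 165  81 235  22   0   0   0 206 164   0]
[  0   0   0   0   0   0  43 307 330 366   0   0   0   0   0   0   0   0
   0   0   0   0 318 389 399   0   0   0   0   0   0   0]
shift [-1.330e-02 -4.213e-01  4.000e-04] turn [0.01 0.01 6.41] t 1.7
```

View pics/w1.png

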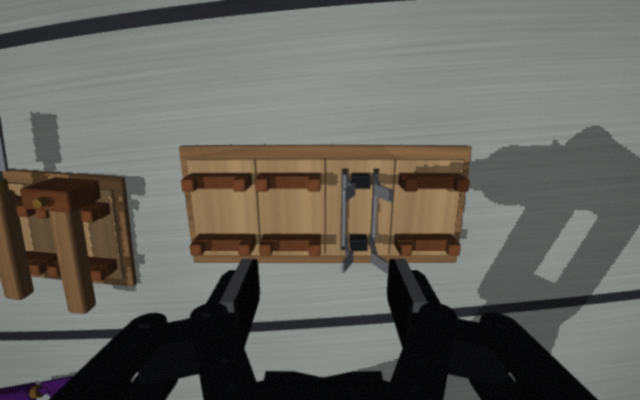

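The wrist view shows the rack spanning (180..470, 147..263) with the clip at about (360,210), third from the left. The board measures 340.5 x 150 mm, as it should, and the clip is at y -40. Next, the old row.

```bash
python3 -m jog '[-0.013,-0.421,0,0,0,6.4,0.06, -0.013,-0.421,0,0,0,6.4,0.06, -0.013,-0.421,0,0,0,6.4,0.06, -0.013,-0.421,0,0,0,6.4,0.06, -0.013,-0.421,0,0,0,6.4,0.06, -0.013,-0.421,0,0,0,6.4,0.06, -0.013,-0.421,0,0,0,6.4,0.06, -0.013,-0.421,0,0,0,6.4,0.06, -0.013,-0.421,0,0,0,6.4,0.06]'
python3 - <<'E'
from h import *
robot.read_camera("wrist")
p,d,ci=cam("wrist"); W=cloud(d,ci); save(p,"w2"); np.savez("w2",p=p,W=W)
v,u=np.mgrid[:400,:640]
m=(W[...,2]>.0555)&(W[...,2]<.064)&(W[...,0]>.4)&(W[...,0]<.75)&(W[...,1]>.02)&(W[...,1]<.42)
m=m.astype(np.uint8)
n,l,s,c=cv2.connectedComponentsWithStats(m)
for i in range(1,n):
    if s[i,4]<400: continue
    P=W[l==i][:,:2]; r=cv2.minAreaRect((P*1000).astype(np.float32))
    # handle centreline: slice along x dir
    a=np.radians(-11.); X=np.array([np.cos(a),np.sin(a)]);Y=np.array([-X[1],X[0]])
    s_,t_=P@X,P@Y; lo=s_.min(); e=np.arange(lo+.02,lo+.13,.01); 
    w=[((s_>b)&(s_<b+.01)) for b in e]
    mid=np.array([(np.percentile(t_[q],2)+np.percentile(t_[q],98))/2 for q in w]); wd=np.array([np.ptp(np.percentile(t_[q],[2,98])) for q in w])
    k,b0=np.polyfit(e+.005,mid,1); S=np.percentile(s_,.5)+.082
    print(s[i,4],c[i].round(),"rect",np.round(r[0],1),np.round(r[1],1),round(r[2],1),"yaw",round(-11+np.degrees(np.arctan(k)),2),"origin",(X*S+Y*(k*S+b0)).round(4),"back..front",round(np.ptp(np.percentile(s_,[.5,99.5])),3),"w",(wd*1000).round(),"res",(mid-k*(e+.005)-b0).std().round(4))
E
```

```text
t: 2.82
position: [0.5803, 0.2097, 0.2503]
orientation: [3.127, -0.298, -0.0]
wrist_force: [-0.1, 0.3, 0.8]
grip_width: 0.0603
gripper_force: 0.0
3134 [217. 209.] rect [553.  328.8] [ 45.9 144.3] 82.0 yaw -9.42 origin [0.5699 0.3274] back..front 0.137 w [24. 25. 24. 24. 24. 24. 24. 24. 24. 24. 43.] res 0.0001
2957 [367. 228.] rect [514.1 174.9] [ 26.1 151.2] 79.5 yaw -10.57 origin [0.5215 0.1737] back..front 0.149 w [25. 25. 25. 24. 25. 25. 25. 24. 24. 25. 24.] res 0.0002
2843 [291. 231.] rect [525.2 254.6] [ 31.3 153.4] 81.6 yaw -7.23 origin [0.5337 0.255 ] back..front 0.149 w [24. 24. 23. 23. 24. 25. 25. 24. 25. 24. 24.] res 0.0003
2414 [441. 238.] rect [483.5  96.1] [ 26.7 133.8] 80.4 yaw -9.22 origin [0.5013 0.0939] back..front 0.131 w [23. 23. 23. 23. 23. 23. 23. 24. 23. 23. 23.] res 0.0002
```

View pics/w2.png

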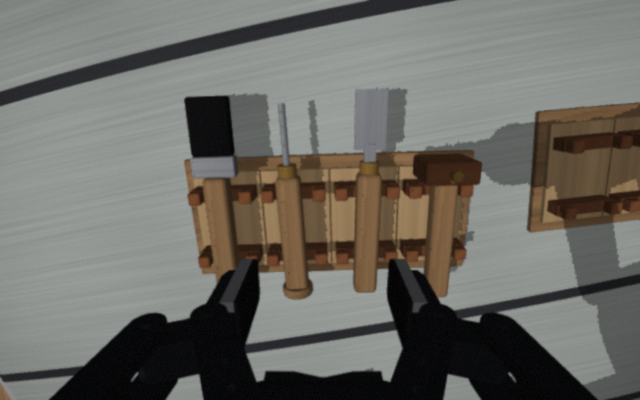

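The wrist view shows, left to right, brush (225,225), awl (291,231), chisel (367,228) and gauge (440,238). Handle widths of about 24-25 mm and tops at about z 0.059 agree with the description. A finger hides the back end of the brush, so I take its origin from the ferrule edge: about (0.555, 0.330).

```bash
python3 - <<'E'
from h import *
go(.555,.330,.10,-9.4); go(.555,.330,.030,-9.4)
E
```

```text
shift [-0.0481 -0.114   0.1503] turn [ 0.03 -0.   -1.6 ] t 2.92
shift [-0.0481 -0.114   0.2203] turn [ 0.03 -0.   -1.6 ] t 2.92
```

```bash
python3 -m jog '[-0.048,-0.114,0.12,0,0,-1.6,0.055, -0.048,-0.114,0.12,0,0,-1.6,0.055, -0.048,-0.114,0.12,0,0,-1.6,0.055, -0.048,-0.114,0.15,0,0,-1.6,0.055, -0.048,-0.114,0.18,0,0,-1.6,0.055, -0.048,-0.114,0.2,0,0,-1.6,0.055, -0.048,-0.114,0.22,0,0,-1.6,0.055, -0.048,-0.114,0.22,0,0,-1.6,0.055]' 70 &&
python3 -m jog '[0,0,0,0,0,0,0.015, 0,0,0,0,0,0,0.015, 0,0,0,0,0,0,0.015, 0,0,0,0,0,0,0.015, 0,0,0,0,0,0,0.015, 0,0,0,0,0,0,0.015]' 70
```

```text
t: 3.92
position: [0.5541, 0.3296, 0.0288]
orientation: [3.129, -0.258, -0.005]
wrist_force: [0.1, 0.2, -0.6]
grip_width: 0.0548
gripper_force: 0.0
t: 4.68
position: [0.5558, 0.3318, 0.0319]
orientation: [-3.131, 0.254, -0.004]
wrist_force: [0.0, -1.9, 6.2]
grip_width: 0.0249
gripper_force: 69.5
```

```bash
python3 -m jog '[0,0,-0.05,0,0,0,0.015, 0,0,-0.1,0,0,0,0.015, 0,0,-0.14,0,0,0,0.015, 0,0,-0.14,0,0,0,0.015]'; python3 - <<'E'
from h import *
go(.5096,-.2481,.17,-4.5)
E
```

```text
t: 5.18
position: [0.5567, 0.3328, 0.1748]
orientation: [-3.128, 0.254, -0.011]
wrist_force: [0.6, 0.1, -2.4]
grip_width: 0.0252
gripper_force: 68.9
shift [0.0471 0.5809 0.0026] turn [-0.23 -0.41 -4.77] t 5.17
```

```bash
python3 -m jog '[0.047,0.581,0,0,0,-4.8,0.015, 0.047,0.581,0,0,0,-4.8,0.015, 0.047,0.581,0,0,0,-4.8,0.015, 0.047,0.581,0,0,0,-4.8,0.015, 0.047,0.581,0,0,0,-4.8,0.015, 0.047,0.581,0,0,0,-4.8,0.015, 0.047,0.581,0,0,0,-4.8,0.015, 0.047,0.581,0,0,0,-4.8,0.015, 0.047,0.581,0,0,0,-4.8,0.015, 0.047,0.581,0,0,0,-4.8,0.015, 0.047,0.581,0,0,0,-4.8,0.015, 0.047,0.581,0,0,0,-4.8,0.015]'; python3 - <<'E'
from h import *
p,d,ci=cam("wrist"); W=cloud(d,ci); save(p,"w3"); np.savez("w3",p=p,W=W)
o=robot.get_obs(); print(o["position"],o["wrist_force"])
v,u=np.mgrid[:400,:640]
q=(W[...,2]>.06)&(W[...,2]<.1)&(abs(W[...,0]-.51)<.06)&(abs(W[...,1]+.248)<.04)
print(q.sum(), u[q].min() if q.any() else 0)
go(.5096,-.2481,.17,-4.5)
E
```

```text
t: 6.68
position: [0.5071, -0.2474, 0.1696]
orientation: [-3.137, 0.122, 0.002]
wrist_force: [-0.2, -0.2, -1.0]
grip_width: 0.025
gripper_force: 69.2
[ 0.50727459 -0.2472327   0.16986212] [ 0.13922506  0.3501998  -1.4456722 ]
3 356
shift [ 0.0024  0.0007 -0.0001] turn [-0.07  0.05  0.11] t 6.72
```

View pics/w3.png

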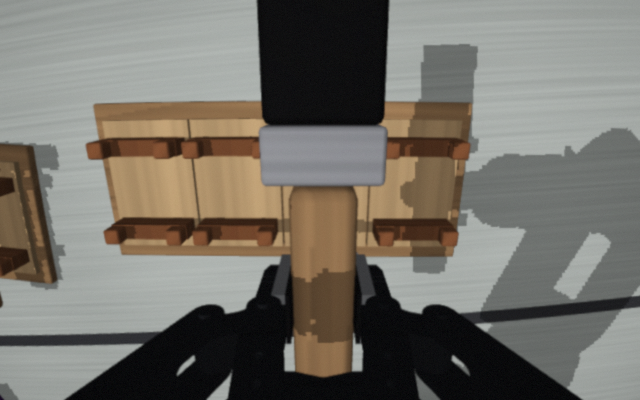

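The brush is held straight between the pads at (323,280) and hides the clip; its ferrule edge is at v≈186. I'll measure its pose in the hand and the rack again.

```bash
python3 - <<'E'
from h import *
z=np.load("w3.npz");W=z["W"]
o=robot.get_obs();T=R.from_rotvec(o["orientation"])
L=T.inv().apply((W-o["position"]).reshape(-1,3)).reshape(W.shape)
for v in (190,200,220,240,260): 
    r=L[v,285:362]; k=(r[:,2]<-.02)&(abs(r[:,1])<.02)&(r[:,2]>-.06); print(v,k.sum(),np.nanmedian(r[k],0).round(4),r[k,1].min().round(4),r[k,1].max().round(4),np.median(W[v,285:362][k,2]).round(4))
# rack left edge and corners
m=((W[...,2]>.006)&(W[...,2]<.03)&(abs(W[...,0]-.513)<.1)&(abs(W[...,1]+.21)<.18)).astype(np.uint8)
P=W[m>0]; print(cv2.minAreaRect((P[:,:2]*1000).astype(np.float32)))
E
```

```text
190 62 [ 0.047  -0.0018 -0.0255] -0.0131 0.0095 0.1953
200 70 [ 0.0439 -0.0018 -0.0279] -0.0147 0.0111 0.1978
220 68 [ 0.0364 -0.0018 -0.0283] -0.0146 0.011 0.1981
240 66 [ 0.0284 -0.0018 -0.0283] -0.0144 0.0108 0.1982
260 65 [ 0.0202 -0.0016 -0.0285] -0.0141 0.0112 0.1984
((512.6857299804688, -207.22528076171875), (340.3453674316406, 150.4414825439453), 85.53703308105469)
```

```bash
python3 - <<'E'
from h import *
go(.515,-.2494,.095,-4.5)
E
```

```text
shift [0.0079 0.0017 0.0749] turn [-0.07  0.05  0.11] t 6.72
```

```bash
python3 -m jog '[0.008,0.002,0.03,0,0,0,0.015, 0.008,0.002,0.06,0,0,0,0.015, 0.008,0.002,0.075,0,0,0,0.015, 0.008,0.002,0.075,0,0,0,0.015, 0.008,0.002,0.075,0,0,0,0.015]' 100; python3 - <<'E'
from h import *
go(.515,-.2494,.0317,-4.5)
E
```

```text
t: 7.35
position: [0.5159, -0.2519, 0.0964]
orientation: [3.138, -0.122, 0.002]
wrist_force: [1.1, -0.0, -0.2]
grip_width: 0.0242
gripper_force: 100.5
shift [-0.0012 -0.0025  0.0647] turn [ 0.05 -0.09  0.05] t 7.35
```

```bash
python3 -m jog '[-0.001,-0.001,0.015,0,0,0,0.015, -0.001,-0.001,0.025,0,0,0,0.015, -0.001,-0.001,0.033,0,0,0,0.015, -0.001,-0.001,0.04,0,0,0,0.015]'; python3 -m jog '[0,0,0.007,0,0,0,0.015, 0,0,0.014,0,0,0,0.015, 0,0,0.02,0,0,0,0.015, 0,0,0.024,0,0,0,0.015, 0,0,0.027,0,0,0,0.015, 0,0,0.027,0,0,0,0.015]'
```

```text
t: 7.85
position: [0.5153, -0.2518, 0.0567]
orientation: [3.137, -0.124, 0.004]
wrist_force: [0.8, 0.1, 6.0]
grip_width: 0.0245
gripper_force: 102.0
t: 8.6
position: [0.5144, -0.2501, 0.0319]
orientation: [-3.139, 0.123, -0.002]
wrist_force: [-7.2, 7.7, 31.0]
grip_width: 0.0245
gripper_force: 105.5
```

```bash
python3 -m jog '[0,0,-0.001,0,0,0,0.05, 0,0,-0.001,0,0,0,0.05, 0,0,-0.001,0,0,0,0.05, 0,0,-0.03,0,0,0,0.05, 0,0,-0.08,0,0,0,0.05, 0,0,-0.13,0,0,0,0.05, 0,0,-0.18,0,0,0,0.05, 0,0,-0.2,0,0,0,0.05, 0,0,-0.2,0,0,0,0.05]' 70; cat > rk.py <<'E'
from h import *
# tool positions in rack frame, by wrist camera
RC=np.array([.5127,-.2077]); a=np.radians(-4.5); X=np.array([np.cos(a),np.sin(a)]);Y=np.array([-X[1],X[0]])
def rackview(name):
    p,d,ci=cam("wrist"); W=cloud(d,ci); save(p,name); np.savez(name,p=p,W=W)
    L=np.stack([(W[...,:2]-RC)@X,(W[...,:2]-RC)@Y,W[...,2]],-1)
    for y0 in (.12,.04,-.04,-.12):
        q=(abs(L[...,1]-y0)<.03)&(abs(L[...,0])<.03)&(L[...,2]>.04)&(L[...,2]<.075)&(abs(L[...,0])<.028)
        if q.sum()<100: print(y0,"empty"); continue
        P=L[q]; f=[]
        for b in np.arange(-.028,.028,.007):
            k=(P[:,0]>b)&(P[:,0]<b+.007)
            if k.sum()>15: f.append([b+.0035,np.percentile(P[k,1],[2,98]).mean(),np.ptp(np.percentile(P[k,1],[2,98]))])
        f=np.array(f); k=np.polyfit(f[:,0],f[:,1],1)
        h=(abs(L[...,1]-y0)<.008)&(abs(L[...,0])<.13)&(L[...,2]>.04)&(L[...,2]<.075)
        print(y0,q.sum(),"y",k[1].round(4),"yaw",np.degrees(k[0]).round(1),"w",np.median(f[:,2]).round(3),"top z",np.median(P[:,2]).round(4),"x range",np.percentile(L[h][:,0],[.5,99.5]).round(3))
E
python3 -c "
from rk import *
rackview('w4'); go(.5215,.172,.1,-10.5)"
```

```text
t: 9.72
position: [0.515, -0.2515, 0.2297]
orientation: [3.137, -0.123, 0.004]
wrist_force: [0.5, 0.6, 0.5]
grip_width: 0.0501
gripper_force: 0.0
0.12 empty
0.04 empty
-0.04 1478 y -0.0399 yaw -0.8 w 0.025 top z 0.0605 x range [-0.083  0.129]
-0.12 empty
shift [-0.0259 -0.4221  0.1279] turn [ 0.01 -0.01  6.01] t 9.78
```

View pics/w4.png

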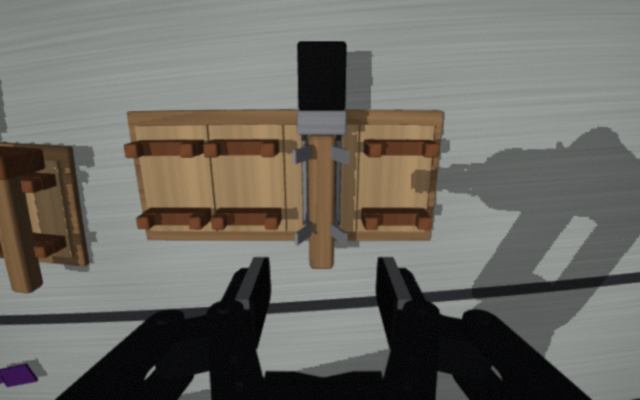

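The brush is seated: the jaws are closed over it at (322,185), its top is at z 0.0605, and it is at y -0.040 with no offset along. Next, the gauge.

```bash
python3 -m jog '[-0.04,-0.341,0.02,0,0,4.7,0.055, -0.04,-0.341,0.04,0,0,4.7,0.055, -0.04,-0.341,0.06,0,0,4.7,0.055, -0.04,-0.341,0.08,0,0,4.7,0.055, -0.04,-0.341,0.1,0,0,4.7,0.055, -0.04,-0.341,0.12,0,0,4.7,0.055, -0.04,-0.341,0.12,0,0,4.7,0.055, -0.04,-0.341,0.15,0,0,4.7,0.055, -0.04,-0.341,0.175,0,0,4.7,0.055, -0.04,-0.341,0.192,0,0,4.7,0.055, -0.04,-0.341,0.199,0,0,4.7,0.055, -0.04,-0.341,0.199,0,0,4.7,0.055]' 70 &&
python3 -m jog '[0,0,0,0,0,0,0.015, 0,0,0,0,0,0,0.015, 0,0,0,0,0,0,0.015, 0,0,0,0,0,0,0.015, 0,0,0,0,0,0,0.015, 0,0,-0.06,0,0,0,0.015, 0,0,-0.12,0,0,0,0.015, 0,0,-0.15,0,0,0,0.015, 0,0,-0.15,0,0,0,0.015]' 70
python3 -c "
from h import *
go(.5033,-.330,.18,-4.5)"
```

```text
t: 11.28
position: [0.5008, 0.0918, 0.0289]
orientation: [3.131, -0.253, -0.002]
wrist_force: [-0.3, -0.3, -0.4]
grip_width: 0.0551
gripper_force: 0.0
t: 12.4
position: [0.5026, 0.0924, 0.1818]
orientation: [-3.131, 0.251, -0.009]
wrist_force: [0.2, -0.7, -2.0]
grip_width: 0.0252
gripper_force: 69.1
shift [0.0681 0.4169 0.0019] turn [-0.03 -0.33 -4.67] t 12.4
```

```bash
python3 -m jog '[0.068,0.417,0,0,0,-4.7,0.015, 0.068,0.417,0,0,0,-4.7,0.015, 0.068,0.417,0,0,0,-4.7,0.015, 0.068,0.417,0,0,0,-4.7,0.015, 0.068,0.417,0,0,0,-4.7,0.015, 0.068,0.417,0,0,0,-4.7,0.015, 0.068,0.417,0,0,0,-4.7,0.015, 0.068,0.417,0,0,0,-4.7,0.015, 0.068,0.417,0,0,0,-4.7,0.015]'; cat > hand.py <<'E'
from h import *
def hand():
    """held handle in the tool frame: x, y mid, top z; by rows of the wrist picture"""
    p,d,ci=cam("wrist"); o=robot.get_obs(); W=cloud(d,ci); T=R.from_rotvec(o["orientation"])
    L=T.inv().apply((W-o["position"]).reshape(-1,3))
    L=L[(abs(L[:,1])<.035)&(L[:,2]<-.005)&(L[:,2]>-.06)&(L[:,0]>.015)&(L[:,0]<.12)]
    for b in np.arange(.015,.115,.006):
        k=L[(L[:,0]>b)&(L[:,0]<b+.006)]
        if len(k)>20: y=np.percentile(k[:,1],[2,98]); print((b+.003).round(3),"y",y.mean().round(4),"w",np.ptp(y).round(4),"top",np.median(k[:,2]).round(4))
E
python3 -c "
from hand import *
hand(); go(.5033,-.330,.032,-4.5)"
```

```text
t: 13.52
position: [0.5006, -0.3291, 0.1772]
orientation: [-3.136, 0.124, 0.004]
wrist_force: [0.6, 0.8, -2.1]
grip_width: 0.0247
gripper_force: 69.4
0.018 y -0.0012 w 0.0241 top -0.0297
0.024 y -0.0014 w 0.0247 top -0.0297
0.03 y -0.0014 w 0.0246 top -0.0296
0.036 y -0.0013 w 0.0246 top -0.0297
0.042 y -0.0014 w 0.0244 top -0.0296
0.048 y -0.0014 w 0.0241 top -0.0295
0.054 y -0.0011 w 0.0515 top -0.0445
0.06 y -0.0011 w 0.0525 top -0.045
0.066 y -0.0011 w 0.0522 top -0.045
0.072 y -0.0011 w 0.0524 top -0.0447
0.078 y -0.0011 w 0.0497 top -0.0424
shift [0.0028 0.0016 0.1457] turn [-0.15  0.14  0.04] t 13.57
```

```bash
python3 -m jog '[0.005,0.001,0.04,0,0,0,0.015, 0.005,0.001,0.08,0,0,0,0.015, 0.005,0.001,0.11,0,0,0,0.015, 0.005,0.001,0.125,0,0,0,0.015, 0.005,0.001,0.135,0,0,0,0.015, 0.005,0.001,0.142,0,0,0,0.015, 0.005,0.001,0.146,0,0,0,0.015, 0.005,0.001,0.146,0,0,0,0.015]'
```

```text
t: 14.58
position: [0.5066, -0.3318, 0.0336]
orientation: [3.139, -0.123, 0.001]
wrist_force: [0.3, 1.1, -1.5]
grip_width: 0.0248
gripper_force: 69.5
```

```bash
python3 -m jog '[0,0,0,0,0,0,0.05, 0,0,0,0,0,0,0.05, 0,0,0,0,0,0,0.05, 0,0,-0.04,0,0,0,0.05, 0,0,-0.1,0,0,0,0.05, 0,0,-0.16,0,0,0,0.05, 0,0,-0.2,0,0,0,0.05, 0,0,-0.2,0,0,0,0.05]' 70; python3 -c "
from rk import *
rackview('w5'); go(.5215,.1717,.1,-10.5)"
```

```text
t: 15.58
position: [0.5081, -0.3331, 0.238]
orientation: [3.133, -0.123, 0.01]
wrist_force: [0.7, -0.0, -0.2]
grip_width: 0.0502
gripper_force: 0.0
0.12 empty
0.04 empty
-0.04 1542 y -0.0414 yaw 0.0 w 0.025 top z 0.0605 x range [-0.084  0.129]
-0.12 1407 y -0.1221 yaw -0.4 w 0.025 top z 0.0605 x range [-0.081  0.08 ]
shift [-0.0255 -0.5038  0.1339] turn [ 0.14 -0.19  6.01] t 15.62
```

Gauge placed (y -0.122, top z 0.0605). Next, the chisel.

```bash
python3 -m jog '[-0.026,-0.504,0,0,0,6,0.055, -0.026,-0.504,0,0,0,6,0.055, -0.026,-0.504,0,0,0,6,0.055, -0.026,-0.504,0.03,0,0,6,0.055, -0.026,-0.504,0.06,0,0,6,0.055, -0.026,-0.504,0.09,0,0,6,0.055, -0.026,-0.504,0.11,0,0,6,0.055, -0.026,-0.504,0.12,0,0,6,0.055, -0.026,-0.504,0.13,0,0,6,0.055, -0.026,-0.504,0.13,0,0,6,0.055]' 70; python3 -c "
from h import *
go(.5215,.1717,.030,-10.5)"
```

```text
t: 16.88
position: [0.5165, 0.1744, 0.0994]
orientation: [3.127, -0.282, -0.013]
wrist_force: [-0.3, -1.2, 0.7]
grip_width: 0.055
gripper_force: 0.0
shift [0.0059 0.0016 0.0693] turn [0.13 0.46 0.2 ] t 16.88
```

```bash
python3 -m jog '[0.003,0.001,0.03,0,0,0,0.055, 0.003,0.001,0.055,0,0,0,0.055, 0.003,0.001,0.067,0,0,0,0.055, 0.003,0.001,0.07,0,0,0,0.055, 0.003,0.001,0.07,0,0,0,0.015, 0.003,0.001,0.07,0,0,0,0.015, 0.003,0.001,0.07,0,0,0,0.015, 0.003,0.001,0.07,0,0,0,0.015, 0.003,0.001,0.07,0,0,0,0.015, 0.003,0.001,0.01,0,0,0,0.015, 0.003,0.001,-0.05,0,0,0,0.015, 0.003,0.001,-0.07,0,0,0,0.015]' 70
python3 -c "
from h import *
go(.5158,-.1703,.17,-4.5)"
```

```text
t: 18.38
position: [0.5246, 0.1718, 0.1776]
orientation: [-3.127, 0.286, -0.011]
wrist_force: [0.3, -0.7, -2.2]
grip_width: 0.0245
gripper_force: 69.2
shift [0.0534 0.338  0.0073] turn [-0.1  -0.38 -5.96] t 18.38
```

```bash
python3 -m jog '[0.053,0.338,0,0,0,-6,0.015, 0.053,0.338,0,0,0,-6,0.015, 0.053,0.338,0,0,0,-6,0.015, 0.053,0.338,0,0,0,-6,0.015, 0.053,0.338,0,0,0,-6,0.015, 0.053,0.338,0,0,0,-6,0.015, 0.053,0.338,0,0,0,-6,0.015, 0.053,0.338,0,0,0,-6,0.015]'
python3 -c "
from hand import *
hand(); go(.5158,-.1703,.032,-4.5)"
```

```text
t: 19.38
position: [0.513, -0.1698, 0.173]
orientation: [-3.138, 0.123, 0.001]
wrist_force: [0.0, -0.0, -1.6]
grip_width: 0.0248
gripper_force: 69.4
0.018 y -0.0015 w 0.0242 top -0.0259
0.024 y -0.0014 w 0.0246 top -0.0259
0.03 y -0.0015 w 0.0245 top -0.0259
0.036 y -0.0013 w 0.0245 top -0.0259
0.042 y -0.0016 w 0.0246 top -0.0259
0.048 y -0.0015 w 0.0242 top -0.0256
0.054 y -0.0014 w 0.0214 top -0.0231
0.06 y -0.0015 w 0.0185 top -0.0229
0.066 y -0.0012 w 0.0178 top -0.0184
0.072 y -0.0012 w 0.0114 top -0.0176
0.078 y -0.0012 w 0.0304 top -0.0168
0.084 y -0.0012 w 0.0306 top -0.0162
0.09 y -0.0011 w 0.0307 top -0.0161
0.096 y -0.0011 w 0.0309 top -0.0161
0.102 y -0.0012 w 0.0308 top -0.016
0.108 y -0.0012 w 0.0306 top -0.016
0.114 y -0.0009 w 0.0305 top -0.0159
shift [0.0028 0.0008 0.1411] turn [-0.05  0.04  0.06] t 19.43
```

```bash
python3 -m jog '[0.007,0.001,0.04,0,0,0,0.015, 0.007,0.001,0.08,0,0,0,0.015, 0.007,0.001,0.11,0,0,0,0.015, 0.007,0.001,0.125,0,0,0,0.015, 0.007,0.001,0.132,0,0,0,0.015, 0.007,0.001,0.138,0,0,0,0.015, 0.007,0.001,0.138,0,0,0,0.015]'; python3 -m jog '[0,0,0,0,0,0,0.05, 0,0,0,0,0,0,0.05, 0,0,0,0,0,0,0.05, 0,0,-0.04,0,0,0,0.05, 0,0,-0.1,0,0,0,0.05, 0,0,-0.16,0,0,0,0.05, 0,0,-0.2,0,0,0,0.05, 0,0,-0.2,0,0,0,0.05]' 70; python3 -c "
from rk import *
rackview('w6'); go(.5337,.2530,.1,-7.3)"
```

```text
t: 20.3
position: [0.5206, -0.1723, 0.0357]
orientation: [3.139, -0.123, 0.001]
wrist_force: [-0.2, 0.1, -1.1]
grip_width: 0.0247
gripper_force: 69.4
t: 21.3
position: [0.5221, -0.1732, 0.2396]
orientation: [3.135, -0.123, 0.012]
wrist_force: [-0.6, -0.3, -1.3]
grip_width: 0.0501
gripper_force: 0.0
0.12 empty
0.04 1375 y 0.0379 yaw -0.8 w 0.025 top z 0.0605 x range [-0.078  0.129]
-0.04 1501 y -0.0394 yaw -0.2 w 0.025 top z 0.0605 x range [-0.08   0.129]
-0.12 1628 y -0.1213 yaw -0.1 w 0.024 top z 0.0604 x range [-0.081  0.08 ]
shift [-0.021  -0.4254  0.1362] turn [ 0.09 -0.2   2.81] t 21.35
```

Chisel placed. Next, the awl.

```bash
python3 -m jog '[-0.021,-0.425,0,0,0,2.8,0.055, -0.021,-0.425,0,0,0,2.8,0.055, -0.021,-0.425,0,0,0,2.8,0.055, -0.021,-0.425,0.03,0,0,2.8,0.055, -0.021,-0.425,0.06,0,0,2.8,0.055, -0.021,-0.425,0.09,0,0,2.8,0.055, -0.021,-0.425,0.12,0,0,2.8,0.055, -0.021,-0.425,0.132,0,0,2.8,0.055, -0.021,-0.425,0.132,0,0,2.8,0.055, -0.021,-0.425,0.132,0,0,2.8,0.055]' 70; python3 -c "
from h import *
go(.5337,.2530,.030,-7.3)"
```

```text
t: 22.6
position: [0.5326, 0.2525, 0.1032]
orientation: [3.135, -0.2, -0.001]
wrist_force: [0.1, 0.3, 0.4]
grip_width: 0.0546
gripper_force: 0.0
shift [ 0.0011 -0.0007  0.0732] turn [0.04 0.03 0.  ] t 22.6
```

```bash
python3 -m jog '[0.001,0,0.03,0,0,0,0.055, 0.001,0,0.055,0,0,0,0.055, 0.001,0,0.068,0,0,0,0.055, 0.001,0,0.073,0,0,0,0.055, 0.001,0,0.073,0,0,0,0.015, 0.001,0,0.073,0,0,0,0.015, 0.001,0,0.073,0,0,0,0.015, 0.001,0,0.073,0,0,0,0.015, 0.001,0,0.073,0,0,0,0.015, 0.001,0,0.01,0,0,0,0.015, 0.001,0,-0.05,0,0,0,0.015, 0.001,0,-0.07,0,0,0,0.015]' 70
python3 -c "
from h import *
go(.5221,-.0906,.17,-4.5)"
```

```text
t: 24.1
position: [0.5354, 0.2537, 0.1779]
orientation: [-3.133, 0.199, -0.011]
wrist_force: [1.0, 0.8, -3.0]
grip_width: 0.0245
gripper_force: 69.0
shift [0.0303 0.3433 0.0072] turn [-0.15 -0.38 -2.77] t 24.1
```

```bash
python3 -m jog '[0.03,0.343,0,0,0,-2.8,0.015, 0.03,0.343,0,0,0,-2.8,0.015, 0.03,0.343,0,0,0,-2.8,0.015, 0.03,0.343,0,0,0,-2.8,0.015, 0.03,0.343,0,0,0,-2.8,0.015, 0.03,0.343,0,0,0,-2.8,0.015, 0.03,0.343,0,0,0,-2.8,0.015, 0.03,0.343,0,0,0,-2.8,0.015]'
python3 -c "
from hand import *
hand(); go(.5221,-.0906,.032,-4.5)"
```

```text
t: 25.1
position: [0.5195, -0.0904, 0.1731]
orientation: [-3.138, 0.123, 0.001]
wrist_force: [-0.0, 0.4, -1.0]
grip_width: 0.0249
gripper_force: 69.3
0.018 y -0.0014 w 0.0243 top -0.029
0.024 y -0.0014 w 0.0248 top -0.029
0.03 y -0.0014 w 0.0244 top -0.029
0.036 y -0.0014 w 0.0247 top -0.029
0.042 y -0.0013 w 0.0243 top -0.029
0.048 y -0.0014 w 0.0248 top -0.0289
0.054 y -0.0014 w 0.0221 top -0.0269
0.06 y -0.0013 w 0.0185 top -0.026
0.066 y -0.001 w 0.0181 top -0.0246
0.072 y -0.0014 w 0.0066 top -0.0199
0.078 y -0.0012 w 0.0069 top -0.0201
0.084 y -0.001 w 0.0064 top -0.02
0.09 y -0.001 w 0.0063 top -0.02
0.096 y -0.0011 w 0.0062 top -0.0201
0.102 y -0.0009 w 0.0065 top -0.02
0.108 y -0.0009 w 0.0064 top -0.02
shift [0.0026 0.0005 0.1411] turn [-0.04  0.03  0.05] t 25.15
```

```bash
python3 -m jog '[0.006,0,0.04,0,0,0,0.015, 0.006,0,0.08,0,0,0,0.015, 0.006,0,0.11,0,0,0,0.015, 0.006,0,0.125,0,0,0,0.015, 0.006,0,0.135,0,0,0,0.015, 0.006,0,0.141,0,0,0,0.015, 0.006,0,0.141,0,0,0,0.015]'; python3 -m jog '[0,0,0,0,0,0,0.05, 0,0,0,0,0,0,0.05, 0,0,0,0,0,0,0.05, 0,0,-0.04,0,0,0,0.05, 0,0,-0.1,0,0,0,0.05, 0,0,-0.16,0,0,0,0.05, 0,0,-0.2,0,0,0,0.05, 0,0,-0.2,0,0,0,0.05]' 70; python3 -c "
from rk import *
rackview('w7')"
```

```text
t: 26.02
position: [0.5261, -0.0915, 0.0326]
orientation: [3.139, -0.123, 0.001]
wrist_force: [0.2, -0.2, -0.9]
grip_width: 0.0249
gripper_force: 69.3
t: 27.02
position: [0.5278, -0.0923, 0.2365]
orientation: [3.136, -0.123, 0.012]
wrist_force: [0.3, 0.2, -0.6]
grip_width: 0.0502
gripper_force: 0.0
0.12 1413 y 0.119 yaw -0.3 w 0.025 top z 0.0605 x range [-0.079  0.128]
0.04 1553 y 0.0386 yaw -0.4 w 0.025 top z 0.0605 x range [-0.076  0.129]
-0.04 1653 y -0.0391 yaw 0.1 w 0.024 top z 0.0604 x range [-0.084  0.129]
-0.12 1762 y -0.1209 yaw -0.2 w 0.024 top z 0.0601 x range [-0.081  0.08 ]
```

View pics/w7.png

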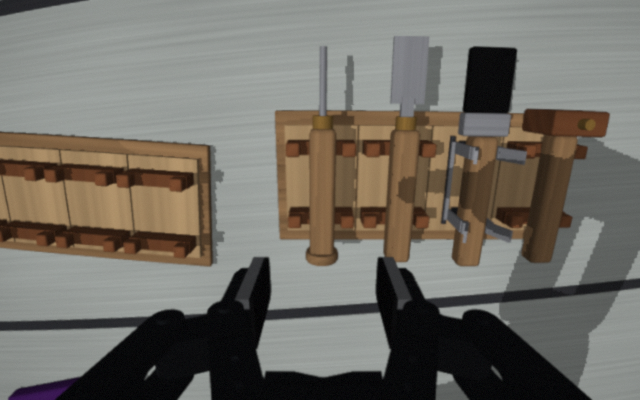

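The final view shows the awl (322,190), chisel (403,190), brush in the clip (475,190) and gauge (550,190), all seated with tops at about 0.0605 and in the right order. The gripper is clear, so I'm handing in.

```bash
python3 -c "
from station import robot
print(robot.close_job())"
```

```text
the job is handed in; nothing more can be done
None
```

The job is handed in at about 27 s: the last camera check showed the brush down in the clip and the awl, chisel and gauge each in a rest in their old left-to-right order, with the gripper clear; the verdict itself wasn't shown.

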